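# Cap the two finished pipe stubs with the quarter-turn caps that fit them

## Task

Close both bolted-down pipe stubs with the two loose caps: each cap fits only one stub, so find out by trying which goes where, and turn each one clockwise on its own stub until it is fully home. Then let go of them; do not knock over the short loose stub that stands between the two.

Things in the scene. Friction and masses are not known exactly. Their poses are not given: they have to be found in the camera images.
- lid_a: Loose aluminium cap, 0.2 kg, open side down, outside just like the other cap. Skirt 88 mm across (inside 82), 30 mm high with its 4 mm top plate; inner ceiling 26 mm above the skirt's lower edge. One cap has two, the other three lugs hidden inside, evenly spaced, one of them at +x; it is not told which cap is which. Origin: centre of the skirt's lower edge; z up, x towards the nose tab.
- lid_a_handle (a point): Top centre of the cap's upright bar handle, 64 mm above the cap's origin. The bar runs along the cap's x: 70 mm long, 12 mm thick (y), 34 mm high, standing on the top plate. Take it from above across its thickness.
- lid_a_nose (a point): On the flat nose tab of the cap (16 mm wide, reaching 56 mm from the axis at the top plate's height). Right below it, at the skirt's lower edge, sits one lug: 8 mm wide, 6 mm high, its inner end 30 mm from the axis. The tab and the bar tell where the lugs are.
- lid_b: Loose aluminium cap, 0.2 kg, open side down, outside just like the other cap. Skirt 88 mm across (inside 82), 30 mm high with its 4 mm top plate; inner ceiling 26 mm above the skirt's lower edge. One cap has two, the other three lugs hidden inside, evenly spaced, one of them at +x; it is not told which cap is which. Origin: centre of the skirt's lower edge; z up, x towards the nose tab.
- lid_b_handle (a point): Top centre of the cap's upright bar handle, 64 mm above the cap's origin. The bar runs along the cap's x: 70 mm long, 12 mm thick (y), 34 mm high, standing on the top plate. Take it from above across its thickness.
- lid_b_nose (a point): On the flat nose tab of the cap (16 mm wide, reaching 56 mm from the axis at the top plate's height). Right below it, at the skirt's lower edge, sits one lug: 8 mm wide, 6 mm high, its inner end 30 mm from the axis. The tab and the bar tell where the lugs are.
- stub_1: Pipe stub bolted to the bench, flange 120 mm across. Round its 56 mm tube, 62 to 94 mm up, a collar 72 mm across has two evenly spaced quarter-turn slots with mouths open to the top. A cap with another number of lugs rests on the collar, its origin 94 mm above the bench, and does not sink however it is turned. Origin: centre of the flange's underside, z up, x to one slot mouth.
- stub_1_rim (a point): Centre of the stub's open rim, 100 mm up, tapered to 50 mm across over its top 6 mm, which helps to centre a cap. The fitting cap is fully home when its ceiling rests on the rim: cap origin 74 mm up, about 66 degrees clockwise (seen from above) past the slot mouths' centres; a stop ends the turn at 73 degrees. It stays where it is left.
- stub_1_mouth (a point): Centre of one slot mouth, at the collar's top, on the stub's +x; the other mouth is opposite. Seen from above it is a notch 36 degrees wide. Lugs within 10 degrees of the mouths' centres drop in: cap origin then 80 mm up. Turning clockwise from above leads the cap down a ramp, 7 mm over the 46 degrees after the mouth.
- stub_2: Pipe stub bolted to the bench, flange 120 mm across. Round its 56 mm tube, 62 to 94 mm up, a collar 72 mm across has three evenly spaced quarter-turn slots with mouths open to the top. A cap with another number of lugs rests on the collar, its origin 94 mm above the bench, and does not sink however it is turned. Origin: centre of the flange's underside, z up, x to one slot mouth.
- stub_2_rim (a point): Centre of the stub's open rim, 100 mm up, tapered to 50 mm across over its top 6 mm, which helps to centre a cap. The fitting cap is fully home when its ceiling rests on the rim: cap origin 74 mm up, about 66 degrees clockwise (seen from above) past the slot mouths' centres; a stop ends the turn at 73 degrees. It stays where it is left.
- stub_2_mouth (a point): Centre of one slot mouth, at the collar's top, on the stub's +x; the others are 120 degrees to either side. Seen from above it is a notch 36 degrees wide. Lugs within 10 degrees of the mouths' centres drop in: cap origin then 80 mm up. Turning clockwise from above leads the cap down a ramp, 7 mm over the 46 degrees after the mouth.
- blank: Loose unfinished stub standing between the two bolted ones: tube 52 mm across, 75 mm high with a flange 90 mm across at its top. Not to be knocked over. Origin: centre of its underside, z up.
Not all that is in view belongs to the job. What is shaped like the lid_a but red is not meant. What is shaped like the lid_b but yellow is not meant.

How it is judged:
By the outcome, as a careful person would: the job done as asked, in the order asked, and still so for the second after the job is handed in, with the robot touching nothing.
It also fails if it takes over 64 s, if anything falls off the work surface, if the arm or the gripper's body presses on something with over 40 N, if the wrist force passes 120 N, or if a joint passes its speed limit or range.

## Robot

A 6-joint arm with a two-finger parallel gripper is mounted at the origin on the work surface. World frame = base frame: x ahead of the robot, y to its left, z up, the work surface at z = 0. Lengths are in m, angles in rad, forces in N, time in s.
With the tool pointing down it reaches from about 0.25 to 0.725 m from the base axis. Payload 9.7 kg.
Tool frame: the origin (TCP) lies on the centre line of the jaws, within the pads' length; the fingertips stand 17 mm ahead of it and the grasp point (between the pads) lies 2 mm behind it; z points along the fingers, y is the line along which they close (so a half turn about z gives the same grasp; the last joint's range is limited). The gripper opens to 85 mm and grips with 20 to 120 N. Pads are 22 mm wide; open, the fingers measure 114 mm over their backs; the gripper's body (76 mm by 85 mm) begins 54 mm behind the grasp point. The pads swing forward as they close: fully open they stand 13 mm farther back than shut.
Start: joints at [1.256, 0.087, 0.176, 1.66, 0, 1.571], TCP at [0.17, 0.523, 0.248] pointing down, gripper open.
Joint ranges: [-3.13, 3.13], [-0.85, 1.81], [-1.15, 1.24], [-2.2, 2.28], [-1.44, 1.52], [-3.14, 3.14]. Speed limits (rad/s): [2.22, 2.22, 2.57, 3.14, 3.14, 3.14].

## Interface

Orientations are given as a unit quaternion [x, y, z, w].
In Python, from plant import env, eyes, sign_off gives the robot as it stands. The module is installed in compiled form; this text tells all that it offers.
- The arm moves only by the shell command python3 -m creep 'ROWS'. ROWS is JSON, a list of rows, each a list of 3 entries, a list of its own where there are three numbers: the turn, a rotation vector about the world's x, y, z in units of 90 degrees (1.0 is 90 degrees), then the shift along the world's x, y, z in units of 0.03 m (1.0 is 0.03 m), then the gripper's target within -1 to 1 (shut at 1, half-way at 0, fully open at -1). A call has exactly 10 rows; each row shifts and turns the commanded pose from where the row before left it; what a row does not reach is not made up. A row lasts 1/12 s, in which the tool goes at most 41.7 mm and 7.16 degrees, less where a joint would pass 70% of its speed; a pose out of reach is approached as far as the arm can. A call with a number of a shift or a turn outside -1 to 1 is refused whole. A call with a gripper value outside its range is refused whole. The fingers move at their own pace and stop on an object; the grip force is fixed at half the most. Time passes only in rows, so rows that do not move let the fingers close, or fill a call up. It gives the time, the measured TCP pose, the force, the opening and the grip force at its end, in the units of the state.
- env.read_state(): the state, without advancing time (a new reading comes with each control period).
- eyes.snapshot(name): name is "scene" or "top"; returns a dict with "image" (420x560x3 uint8, red, green, blue), "range_z" (420x560 float32, m along the optical axis (not along the pixel's ray), 0 where there is no reading), "K" (3x3 intrinsics, pixels), "k1" (the pictures are not rectified: a ray, as slopes to the right and down, at radius r is drawn at 1 + k1 r^2 times it, then the intrinsics apply), "rvec" (rotation vector, rad) and "tvec" (3), from world to camera coordinates, as OpenCV has them. Camera axes: x right, y down, z forward; pixel columns grow to the right and rows downward; lengths in m; the calibration is good to about 2 mm. A picture is of the moment at which its call begins.
- sign_off(): hands the job in; it is judged then, once.
The state is a dict: "clock": time; "joints": joint angles; "dq": joint speeds; "tau": joint torques, N m; "tcp_pos": TCP position; "ee_rot": TCP orientation; "force": force on the tool from outside, world axes, zero at the start; "ft_torque": the same for the moment, N m; "width": opening from 0.0 (shut) to 1.0 (fully open); "grip_force": force on a finger pad.
Only numpy, scipy, OpenCV 4.12 (cv2) and the standard library are available. Lean on these libraries where they do the work, as an engineer would, in place of code of your own. Each camera call takes 0.05 s, during which the arm holds its last target. There are 200 camera calls.

## Working session

There is one attempt and no reset: what is moved stays moved. The work goes in short steps, Python scripts to look and compute and a shell command to move; the robot and the scene stay as the last step left them, time stands still between calls to the robot, and variables do not carry over. Pictures are saved under pics/ and viewed, at most 10 in all, crops included, and the job is handed in when it is done.

```bash
mkdir -p pics
cat > h.py <<'E'
import numpy as np, cv2
from plant import env, eyes, sign_off
def snap(n):
    s=eyes.snapshot(n); return s
def cloud(s):
    h,w=s["range_z"].shape; K=s["K"]; k1=s["k1"]
    v,u=np.mgrid[:h,:w].astype(float)
    p=np.stack([u.ravel(),v.ravel()],1)[None]
    q=cv2.undistortPoints(p.reshape(-1,1,2),K,np.array([k1,0,0,0,0.])).reshape(h,w,2)
    z=s["range_z"]; c=np.stack([q[...,0]*z,q[...,1]*z,z],-1)
    R=cv2.Rodrigues(np.array(s["rvec"],float))[0]
    W=(c-np.array(s["tvec"]).ravel())@R
    W[z<=0]=np.nan
    return W
def save(im,f): cv2.imwrite(f,cv2.cvtColor(im,cv2.COLOR_RGB2BGR))
E
python3 - <<'E'
from h import *
import pickle
print(env.read_state())
for n in("scene","top"):
    s=snap(n); pickle.dump(s,open(n+".pkl","wb")); save(s["image"],f"pics/{n}0.png"); print(n,s["K"],s["k1"],s["rvec"],s["tvec"])
E
```

```text
{'clock': 0.0, 'joints': array([ 1.25600739e+00,  8.74536159e-02,  1.75145677e-01,  1.65978892e+00,
       -3.22115008e-05,  1.57078872e+00]), 'dq': array([ 0.00311063, -0.00087662, -0.00069115, -0.00021886, -0.00119146,
       -0.00039251]), 'tau': array([-2.35422296e-03, -5.20396113e+01,  4.64800394e+01,  1.66709803e-02,
       -3.58366162e-05, -1.49655716e-05]), 'tcp_pos': array([0.17023532, 0.52278219, 0.24759252]), 'ee_rot': array([ 1.56741615e-01,  9.87639430e-01, -6.44752690e-04, -8.60220710e-05]), 'force': array([-0.50975648, -0.58712283, -0.95167508]), 'ft_torque': array([ 0.01416827, -0.02586232, -0.03032297]), 'grip_force': 0.0, 'width': 1.000429506796827}
scene [[468.32334249   0.         276.65607155]
 [  0.         468.32334249 217.62898521]
 [  0.           0.           1.        ]] 0.03817099692733147 [ 2.09532809  1.66963691 -0.47422978] [-0.13717174 -0.33790139  1.49252698]
top [[431.3175424    0.         278.91182668]
 [  0.         431.3175424  208.72382624]
 [  0.           0.           1.        ]] -0.12115320421895022 [ 2.19867341 -2.21842756  0.08919293] [0.01519779 0.4509558  1.01387963]
```

View pics/top0.png

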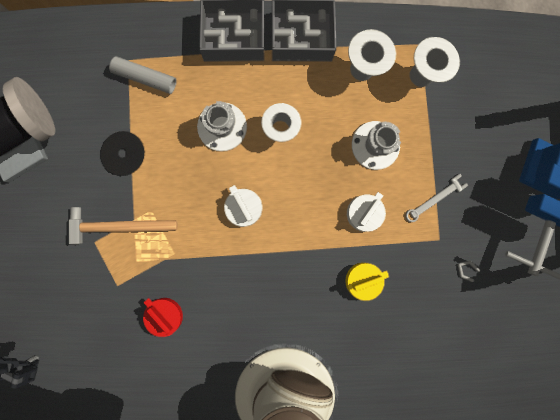

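View pics/scene0.png

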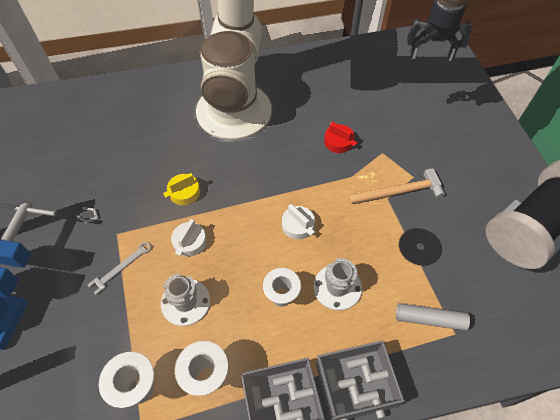

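The top view shows four cap-shaped things: red (162,317), yellow (365,283), and bare aluminium ones at (242,207) and (367,212). The aluminium pair fits the description. The bolted stubs are at (218,122) and (381,142), and the blank is at (281,122). I'll enlarge a crop to confirm.

Run:
```python
from h import *
import pickle
s=pickle.load(open("top.pkl","rb")); W=cloud(s); im=s["image"]
a=im[90:240,190:410]; a=cv2.resize(a,(792,540),interpolation=cv2.INTER_CUBIC); save(a,"pics/crop1.png")
# cap tops / bars
for n,(u,v) in dict(A=(242,207),B=(367,212)).items():
    P=W[v-30:v+31,u-30:u+31].reshape(-1,3); z=P[:,2]
    bar=P[(z>.055)&(z<.08)]; top=P[(z>.024)&(z<.038)]
    (c,sz,an)=cv2.minAreaRect((bar[:,:2]*1000).astype(np.float32)); print(n,"bar",c,sz,an,len(bar),np.median(bar[:,2]))
    c2,sz2,an2=cv2.minAreaRect((top[:,:2]*1000).astype(np.float32)); print("  top",c2,sz2,np.median(top[:,2]))
    o=bar[:,:2].mean(0);
    # nose: farthest top points
    d=np.linalg.norm(top[:,:2]-o,axis=1); f=top[d>.048]; print("  nose",f[:,:2].mean(0) if len(f) else None,len(f),o)
for n,(u,v) in dict(S1=(218,122),S2=(381,142),blank=(281,122)).items():
    P=W[v-32:v+33,u-32:u+33].reshape(-1,3); z=P[:,2]
    for lo,hi in((.004,.03),(.068,.082),(.088,.097),(.097,.106)):
        q=P[(z>lo)&(z<hi)]
        if len(q)>5:
            c,r=cv2.minEnclosingCircle((q[:,:2]*1000).astype(np.float32)); print(n,lo,len(q),np.round(c,1),round(r,1),np.median(q[:,2]))
```

```text
A bar (455.23187255859375, 96.78886413574219) (69.85145568847656, 11.97925853729248) 28.744165420532227 166 0.06392653272767213
  top (455.1126403808594, 95.83152770996094) (85.0184326171875, 87.25833892822266) 0.03026278006716397
  nose [0.50103258 0.12043991] 20 [0.45529419 0.09672554]
B bar (439.92333984375, -195.9427490234375) (12.6309175491333, 70.54576110839844) 53.313228607177734 174 0.06319988369272266
  top (440.388916015625, -196.43576049804688) (87.00659942626953, 89.68392181396484) 0.029647180937752027
  nose [ 0.48132128 -0.22659173] 27 [ 0.43961667 -0.19518867]
S1 0.004 1294 [663.  155.2] 107.1 0.008286466486314259
S1 0.068 131 [652.6 147. ] 37.3 0.07792658592834746
S1 0.088 345 [652.6 148. ] 37.7 0.09413853544123407
S1 0.097 159 [653.1 145.8] 35.0 0.0996763671831356
S2 0.004 1158 [ 619.5 -245.3] 105.3 0.007878230018493233
S2 0.068 171 [ 605.9 -227.9] 37.0 0.07825169788070846
S2 0.088 325 [ 606.6 -227.6] 37.3 0.09361009038513203
S2 0.097 124 [ 607.5 -223.2] 30.3 0.09913678962043418
blank 0.004 206 [665.9   7.7] 105.0 0.004878520760334605
blank 0.068 906 [645.3   7.6] 45.4 0.07483209419868822
```

View pics/crop1.png

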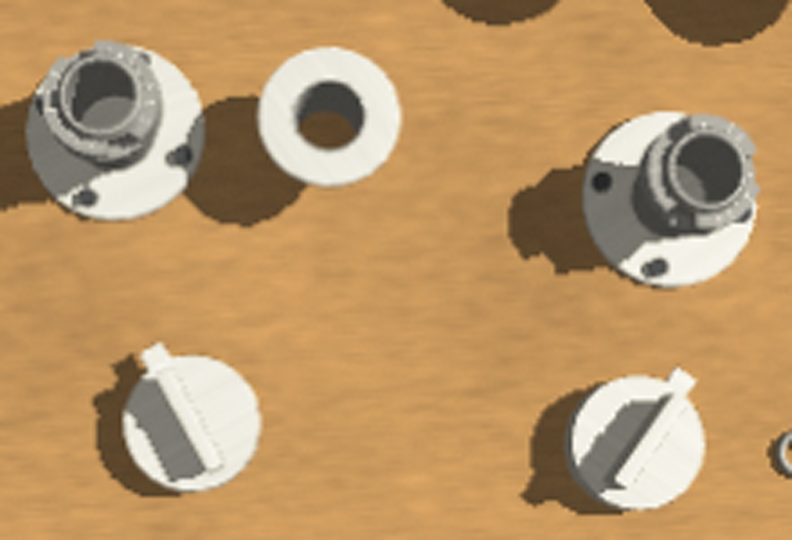

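Crop confirms it: both caps are white/aluminium with their noses at crop (155,357) and (683,380). Next I need the notch angles on the two stubs.

Run:
```python
from h import *
import pickle
C={}
for cam in("top","scene"):
    W=cloud(pickle.load(open(cam+".pkl","rb"))).reshape(-1,3); W=W[~np.isnan(W[:,0])]
    for n,c in dict(S1=(.653,.148),S2=(.6065,-.2278)).items():
        c=np.array(c); 
        for it in range(5):  # collar top circle fit centre: by enclosing circle of collar top pts near
            q=W[(abs(W[:,2]-.094)<.004)&(np.linalg.norm(W[:,:2]-c,axis=1)<.039)]
            (x,y),r=cv2.minEnclosingCircle((q[:,:2]*1000).astype(np.float32)); c=np.array([x,y])/1000
        rim=W[(abs(W[:,2]-.0997)<.0025)&(np.linalg.norm(W[:,:2]-c,axis=1)<.03)]
        (rx,ry),(ra,rb),_=cv2.fitEllipse((rim[:,:2]*1000).astype(np.float32))
        fl=W[(abs(W[:,2]-.010)<.006)&(np.linalg.norm(W[:,:2]-c,axis=1)<.075)]
        print(cam,n,"collar",c*1000,r,"rim",rx,ry,ra,rb)
        d=W[:,:2]-c; rr=np.hypot(*d.T); th=np.degrees(np.arctan2(d[:,1],d[:,0]))%360
        m=(rr>.0295)&(rr<.0345)&(W[:,2]>.06)
        out=[]
        for a in range(0,360,6):
            k=m&(abs((th-a+180)%360-180)<4)
            out.append(int(round(1000*np.median(W[k,2]))) if k.sum() else 0)
        print(' '.join(f"{a}:{o}" for a,o in zip(range(0,360,6),out)))
```

```text
top S1 collar [652.56079102 148.04267883] 37.6579475402832 rim 652.3198852539062 147.6484375 48.89626693725586 50.2695198059082
0:94 6:95 12:0 18:0 24:79 30:80 36:79 42:96 48:94 54:94 60:94 66:92 72:92 78:95 84:96 90:95 96:94 102:96 108:96 114:95 120:95 126:94 132:94 138:95 144:94 150:94 156:95 162:92 168:94 174:94 180:94 186:93 192:80 198:79 204:80 210:79 216:80 222:92 228:94 234:95 240:96 246:94 252:93 258:94 264:94 270:95 276:94 282:95 288:95 294:94 300:95 306:94 312:93 318:95 324:95 330:94 336:95 342:94 348:95 354:95
top S2 collar [ 606.56982422 -227.56039429] 37.325923919677734 rim 606.3967895507812 -226.60543823242188 49.312835693359375 49.59986877441406
0:94 6:91 12:94 18:81 24:80 30:80 36:80 42:80 48:0 54:93 60:93 66:93 72:94 78:93 84:91 90:84 96:89 102:87 108:93 114:93 120:94 126:94 132:94 138:80 144:80 150:81 156:80 162:79 168:87 174:93 180:93 186:93 192:92 198:93 204:94 210:95 216:94 222:94 228:94 234:94 240:94 246:94 252:93 258:93 264:81 270:80 276:79 282:79 288:93 294:95 300:94 306:93 312:93 318:93 324:94 330:93 336:93 342:94 348:93 354:94
scene S1 collar [650.71154785 1
[... 350 characters left out ...]
2:95 228:96 234:96 240:95 246:98 252:96 258:95 264:95 270:96 276:98 282:97 288:96 294:95 300:95 306:94 312:95 318:92 324:78 330:86 336:94 342:87 348:91 354:95
scene S2 collar [ 604.27545166 -226.44998169] 37.00120162963867 rim 604.6663208007812 -227.3804168701172 50.501155853271484 52.470481872558594
0:94 6:94 12:88 18:82 24:82 30:82 36:82 42:84 48:89 54:97 60:96 66:94 72:95 78:96 84:96 90:86 96:96 102:97 108:96 114:96 120:96 126:97 132:95 138:94 144:0 150:82 156:82 162:82 168:85 174:96 180:97 186:96 192:94 198:97 204:95 210:97 216:96 222:96 228:94 234:96 240:98 246:96 252:96 258:85 264:83 270:83 276:85 282:0 288:95 294:95 300:96 306:96 312:95 318:95 324:96 330:95 336:96 342:85 348:94 354:95
```

Stub 1 has 2 mouths, at about 25.5° (mod 180), with its centre at (0.652, 0.1475). Stub 2 has 3 mouths, at about 31° (mod 120), with its centre at (0.6055, −0.227). Cap A is at (0.455, 0.0965) with yaw 28.7°. I'll move above cap A, turning the tool +46.7°.

```bash
for i in 1 ; do python3 -m creep '[[[0,0,0.026],[0.475,-0.71,-0.19],-1],[[0,0,0.026],[0.475,-0.71,-0.19],-1],[[0,0,0.026],[0.475,-0.71,-0.19],-1],[[0,0,0.026],[0.475,-0.71,-0.19],-1],[[0,0,0.026],[0.475,-0.71,-0.19],-1],[[0,0,0.026],[0.475,-0.71,-0.19],-1],[[0,0,0.026],[0.475,-0.71,-0.19],-1],[[0,0,0.026],[0.475,-0.71,-0.19],-1],[[0,0,0.026],[0.475,-0.71,-0.19],-1],[[0,0,0.026],[0.475,-0.71,-0.19],-1]]'; done; python3 -c "
from h import *
from scipy.spatial.transform import Rotation as R
s=env.read_state(); y=R.from_quat(s['ee_rot']).as_matrix()[:,1]; print(s['clock'],s['tcp_pos'],np.degrees(np.arctan2(y[1],y[0])),s['joints'])"
```

```text
clock: 0.93
tcp_pos: [0.3131, 0.3088, 0.1908]
ee_rot: [-0.048, 0.999, -0.0, -0.0]
force: [0.7, 0.8, -0.4]
width: 0.998
grip_force: 0.0
0.9333 [0.31314818 0.3087628  0.1907689 ] 95.48704653362614 [ 7.78352355e-01 -1.89778446e-01 -2.00546931e-01  1.56037232e+00
 -9.09038099e-06  6.82585357e-01]
```

```bash
cat >> h.py <<'E'
from scipy.spatial.transform import Rotation as _R
def st():
    s=env.read_state(); y=_R.from_quat(s['ee_rot']).as_matrix()[:,1]
    print(round(s['clock'],2),np.round(s['tcp_pos'],4),'yaw',round(float(np.degrees(np.arctan2(y[1],y[0]))),1),'J6',round(float(s['joints'][5]),2),'F',np.round(s['force'],1),'T',np.round(s['ft_torque'],2),'w',round(float(s['width']),3),round(float(s['grip_force']),1))
E
python3 -m creep '[[[0,0,0.0322],[0.592,-0.885,-0.25],-1],[[0,0,0.0322],[0.592,-0.885,-0.25],-1],[[0,0,0.0322],[0.592,-0.885,-0.25],-1],[[0,0,0.0322],[0.592,-0.885,-0.25],-1],[[0,0,0.0322],[0.592,-0.885,-0.25],-1],[[0,0,0.0322],[0.592,-0.885,-0.25],-1],[[0,0,0.0322],[0.592,-0.885,-0.25],-1],[[0,0,0.0322],[0.592,-0.885,-0.25],-1],[[0,0,0],[0,0,-0.6],-1],[[0,0,0],[0,0,-0.6],-1]]' >/dev/null; python3 -c "
from h import *
st()"
```

```text
1.77 [0.4557 0.096  0.0947] yaw 118.4 J6 -0.29 F [ 0.4  1.2 -0.3] T [ 0.03 -0.02 -0.03] w 1.002 0.0
```

```bash
python3 -m creep '[[[0,0,0],[0,0,-0.7],-1],[[0,0,0],[0,0,-0.7],-0.5],[[0,0,0],[0,0,0],1],[[0,0,0],[0,0,0],1],[[0,0,0],[0,0,0],1],[[0,0,0],[0,0,0],1],[[0,0,0],[0,0,0],1],[[0,0,0],[0,0,0],1],[[0,0,0],[0,0,0],1],[[0,0,0],[0,0,0],1]]' >/dev/null; python3 -c "
from h import *
st()"
```

```text
2.6 [0.4558 0.0978 0.0548] yaw 118.6 J6 -0.29 F [-0.5 -0.7  6.6] T [-0.06  0.08  0.02] w 0.13 59.7
```

```bash
python3 -m creep '[[[0,0,0],[0,0,0.8],1],[[0,0,0],[0,0,1],1],[[0,0,0],[0,0,1],1],[[0,0,0],[0,0,1],1],[[0,0,0],[0,0,0.3],1],[[0,0,-0.007],[0.8,0.205,0],1],[[0,0,-0.007],[0.8,0.205,0],1],[[0,0,-0.007],[0.8,0.205,0],1],[[0,0,-0.007],[0.8,0.205,0],1],[[0,0,-0.007],[0.8,0.205,0],1]]' >/dev/null; python3 -c "
from h import *
st()"
```

```text
3.43 [0.5758 0.1286 0.1754] yaw 115.4 J6 -0.22 F [-0.3  1.  -1.4] T [0.02 0.03 0.01] w 0.128 59.0
```

```bash
python3 -m creep '[[[0,0,0],[0.642,0.166,0],1],[[0,0,0],[0.642,0.166,0],1],[[0,0,0],[0.642,0.166,0],1],[[0,0,0],[0.642,0.166,0],1],[[0,0,0],[0,0,-0.2],1],[[0,0,0],[0,0,-0.2],1],[[0,0,0],[0,0,-0.1],1],[[0,0,0],[0,0,-0.1],1],[[0,0,0],[0,0,0],1],[[0,0,0],[0,0,0],1]]' >/dev/null; python3 -c "
from h import *
st()
for n in ('scene','top'):
    s=snap(n); W=cloud(s).reshape(-1,3); save(s['image'],f'pics/{n}1.png')
    q=W[(abs(W[:,2]-.134)<.005)&(np.linalg.norm(W[:,:2]-[.6525,.148],axis=1)<.065)]
    d=q[np.linalg.norm(q[:,:2]-[.6525,.148],axis=1)<.048]
    print(n,len(q),cv2.minEnclosingCircle((d[:,:2]*1000).astype(np.float32)),np.median(q[:,2]))
"
```

```text
4.27 [0.6513 0.1481 0.1586] yaw 115.4 J6 -0.22 F [-0.7 -0.9 -1.9] T [-0.04  0.04  0.03] w 0.129 58.9
scene 555 ((651.4481201171875, 149.5064697265625), 47.742462158203125) 0.135144660564494
top 0 ((0.0, 0.0), 0.0) nan
  return _methods._mean(a, axis=axis, dtype=dtype,
  ret = ret.dtype.type(ret / rcount)
```

```bash
python3 -m creep '[[[0,0,0],[0.02,0,-0.08],1],[[0,0,0],[0,0,-0.08],1],[[0,0,0],[0,0,-0.08],1],[[0,0,0],[0,0,-0.06],1],[[0,0,0],[0,0,-0.05],1],[[0,0,0],[0,0,-0.05],1],[[0,0,0],[0,0,-0.04],1],[[0,0,0],[0,0,-0.04],1],[[0,0,0],[0,0,0],1],[[0,0,0],[0,0,0],1]]' >/dev/null; python3 -c "
from h import *
st()"
```

```text
5.2 [0.6525 0.1483 0.1438] yaw 115.4 J6 -0.22 F [ 0.9 -0.3 -2.3] T [ 0.   -0.13  0.03] w 0.128 58.9
```

Cap origin is at about 89 mm, below the 94 mm collar, with no force on it. Lid A fits stub 1. Next I'll go on down to about 81 mm.

```bash
python3 -m creep '[[[0,0,0],[0,0,-0.06],1],[[0,0,0],[0,0,-0.06],1],[[0,0,0],[0,0,-0.06],1],[[0,0,0],[0,0,-0.05],1],[[0,0,0],[0,0,-0.05],1],[[0,0,-0.02],[0,0,0],1],[[0,0,-0.03],[0,0,0],1],[[0,0,-0.04],[0,0,0],1],[[0,0,-0.04],[0,0,-0.02],1],[[0,0,-0.04],[0,0,-0.02],1]]' >/dev/null; python3 -c "
from h import *
st()"
```

```text
6.03 [0.6527 0.1485 0.1348] yaw 99.9 J6 0.05 F [-0.8  1.   3.4] T [0.21 0.08 0.07] w 0.124 59.8
```

```bash
python3 -m creep '[[[0,0,-0.04],[0,0,-0.02],1],[[0,0,-0.04],[0,0,-0.02],1],[[0,0,-0.04],[0,0,-0.02],1],[[0,0,-0.04],[0,0,-0.02],1],[[0,0,-0.04],[0,0,-0.02],1],[[0,0,-0.04],[0,0,-0.02],1],[[0,0,-0.04],[0,0,-0.02],1],[[0,0,-0.04],[0,0,-0.02],1],[[0,0,-0.04],[0,0,-0.02],1],[[0,0,0],[0,0,0],1]]' >/dev/null; python3 -c "
from h import *
st()"
```

```text
6.87 [0.6532 0.1488 0.1313] yaw 67.5 J6 0.62 F [-1.6  0.1 10.3] T [-0.03  0.26 -0.03] w 0.128 60.7
```

```bash
python3 -m creep '[[[0,0,-0.04],[0,0,-0.015],1],[[0,0,-0.04],[0,0,-0.015],1],[[0,0,-0.04],[0,0,-0.015],1],[[0,0,-0.04],[0,0,-0.015],1],[[0,0,-0.04],[0,0,-0.015],1],[[0,0,-0.035],[0,0,-0.01],1],[[0,0,0],[0,0,0],1],[[0,0,0],[0,0,0],1],[[0,0,0],[0,0,0],1],[[0,0,0],[0,0,0],1]]' >/dev/null; python3 -c "
from h import *
st()"
```

```text
7.7 [0.6538 0.1485 0.1288] yaw 46.5 J6 0.98 F [2.  0.8 8.8] T [-0.   -0.23 -0.08] w 0.127 60.6
```

```bash
python3 -m creep '[[[0,0,-0.012],[0,0,0],1],[[0,0,-0.012],[0,0,0],1],[[0,0,0],[0,0,0],1],[[0,0,0],[0,0,0.08],-1],[[0,0,0],[0,0,0],-1],[[0,0,0],[0,0,0],-1],[[0,0,0],[0,0,0],-1],[[0,0,0],[0,0,0],-1],[[0,0,0],[0,0,0.5],-1],[[0,0,0],[0,0,1],-1]]' >/dev/null; python3 -c "
from h import *
st()"
```

```text
8.53 [0.6509 0.1479 0.1698] yaw 44.4 J6 1.02 F [0.1 0.  0.1] T [ 0.   -0.    0.01] w 0.999 0.0
```

```bash
python3 -m creep '[[[0,0,0.0075],[-0.541,-0.881,0],-1],[[0,0,0.0075],[-0.541,-0.881,0],-1],[[0,0,0.0075],[-0.541,-0.881,0],-1],[[0,0,0.0075],[-0.541,-0.881,0],-1],[[0,0,0.0075],[-0.541,-0.881,-0.2],-1],[[0,0,0.0075],[-0.541,-0.881,-0.2],-1],[[0,0,0.0075],[-0.541,-0.881,-0.2],-1],[[0,0,0.0075],[-0.541,-0.881,-0.2],-1],[[0,0,0.0075],[-0.541,-0.881,-0.2],-1],[[0,0,0.0075],[-0.541,-0.881,-0.2],-1]]' >/dev/null; python3 -c "
from h import *
st()
s=snap('scene'); save(s['image'],'pics/scene2.png'); W=cloud(s)
P=W.reshape(-1,3); q=P[(np.linalg.norm(P[:,:2]-[.652,.148],axis=1)<.06)]
a=q[abs(q[:,2]-.104)<.006]; b=q[abs(q[:,2]-.138)<.006]; print(np.median(a[:,2]),np.median(b[:,2]),cv2.minAreaRect((b[:,:2]*1000).astype(np.float32)))
save(cv2.resize(s['image'][180:340,120:380],(780,480)),'pics/crop2.png')
"
```

```text
9.37 [ 0.4891 -0.1171  0.1374] yaw 51.2 J6 0.44 F [ 0.7 -0.1  0.3] T [0.02 0.01 0.03] w 1.0 0.0
0.10570219497194522 0.139337900676671 ((651.4970092773438, 148.48681640625), (12.481241226196289, 68.6193618774414), 43.56101608276367)
```

View pics/crop2.png

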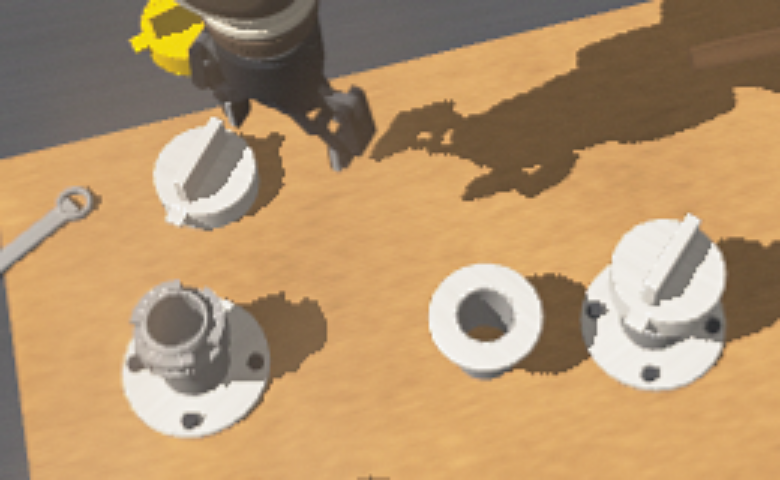

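Crop view: lid A sits level and low on stub 1 at crop (665,290), and the blank is upright at (487,315). Cap B is still at (206,178). Next I'll grasp cap B.

```bash
python3 -m creep '[[[0,0,0.0075],[-0.548,-0.871,0],-1],[[0,0,0.0075],[-0.548,-0.871,0],-1],[[0,0,0.0075],[-0.548,-0.871,0],-1],[[0,0,0],[0,0,-0.5],-1],[[0,0,0],[0,0,-0.6],-1],[[0,0,0],[0,0,-0.6],-1],[[0,0,0],[0,0,-0.6],-1],[[0,0,0],[0,0,-0.42],-1],[[0,0,0],[0,0,0],1],[[0,0,0],[0,0,0],1]]' >/dev/null; python3 -c "
from h import *
st()"; python3 -m creep '[[[0,0,0],[0,0,0],1],[[0,0,0],[0,0,0],1],[[0,0,0],[0,0,0],1],[[0,0,0],[0,0,0],1],[[0,0,0],[0,0,0],1],[[0,0,0],[0,0,0],1],[[0,0,0],[0,0,0],1],[[0,0,0],[0,0,0],1],[[0,0,0],[0,0,0],1],[[0,0,0],[0,0,0],1]]' >/dev/null; python3 -c "
from h import *
st()"
```

```text
10.25 [ 0.4405 -0.1942  0.0558] yaw 53.2 J6 0.23 F [ 0.8 -0.7 -0.3] T [-0.01  0.   -0.05] w 0.751 0.0
11.08 [ 0.4413 -0.1947  0.057 ] yaw 53.2 J6 0.23 F [-1.9  0.   6.1] T [-0.01  0.19 -0.02] w 0.13 59.4
```

```bash
python3 -m creep '[[[0,0,0],[0,0,0.8],1],[[0,0,0],[0,0,1],1],[[0,0,0],[0,0,1],1],[[0,0,0],[0,0,1],1],[[0,0,0],[0,0,0.3],1],[[0,0,-0.057],[0.55,-0.11,0],1],[[0,0,-0.057],[0.55,-0.11,0],1],[[0,0,-0.057],[0.55,-0.11,0],1],[[0,0,-0.057],[0.55,-0.11,0],1],[[0,0,-0.057],[0.55,-0.11,0],1]]' >/dev/null; python3 -m creep '[[[0,0,-0.057],[0.55,-0.11,0],1],[[0,0,-0.057],[0.55,-0.11,0],1],[[0,0,-0.057],[0.55,-0.11,0],1],[[0,0,-0.057],[0.55,-0.11,0],1],[[0,0,-0.057],[0.55,-0.11,0],1],[[0,0,0],[0,0,-0.2],1],[[0,0,0],[0,0,-0.2],1],[[0,0,0],[0,0,0],1],[[0,0,0],[0,0,0],1],[[0,0,0],[0,0,0],1]]' >/dev/null; python3 -c "
from h import *
st()"
```

```text
12.75 [ 0.6053 -0.2274  0.1672] yaw 1.9 J6 1.18 F [ 0.7  0.1 -1.8] T [0.01 0.03 0.02] w 0.126 59.2
```

```bash
python3 -m creep '[[[0,0,0],[0.03,0,-0.1],1],[[0,0,0],[0,0,-0.1],1],[[0,0,0],[0,0,-0.08],1],[[0,0,0],[0,0,-0.08],1],[[0,0,0],[0,0,-0.07],1],[[0,0,0],[0,0,-0.06],1],[[0,0,0],[0,0,-0.06],1],[[0,0,0],[0,0,-0.06],1],[[0,0,0],[0,0,-0.06],1],[[0,0,0],[0,0,0],1]]' >/dev/null; python3 -c "
from h import *
st()"
```

```text
13.58 [ 0.6066 -0.2274  0.1465] yaw 1.9 J6 1.18 F [-0.4  0.  -2.7] T [-0.01 -0.    0.02] w 0.122 59.2
```

Origin is at about 89.5 mm and there is no force, so lid B has dropped into stub 2. I'll lower it the rest of the way and start the turn.

```bash
python3 -m creep '[[[0,0,0],[0,0,-0.07],1],[[0,0,0],[0,0,-0.07],1],[[0,0,0],[0,0,-0.07],1],[[0,0,0],[0,0,-0.06],1],[[0,0,0],[0,0,-0.03],1],[[0,0,-0.02],[0,0,0],1],[[0,0,-0.03],[0,0,0],1],[[0,0,-0.04],[0,0,0],1],[[0,0,-0.04],[0,0,-0.02],1],[[0,0,-0.04],[0,0,-0.02],1]]' >/dev/null; python3 -c "
from h import *
st()"
```

```text
14.42 [ 0.6069 -0.2275  0.1371] yaw -13.6 J6 1.45 F [-0.8  0.1  3. ] T [-0.01  0.06  0.09] w 0.129 60.0
```

```bash
python3 -m creep '[[[0,0,-0.04],[0,0,-0.02],1],[[0,0,-0.04],[0,0,-0.02],1],[[0,0,-0.04],[0,0,-0.02],1],[[0,0,-0.04],[0,0,-0.02],1],[[0,0,-0.04],[0,0,-0.02],1],[[0,0,-0.04],[0,0,-0.02],1],[[0,0,-0.04],[0,0,-0.02],1],[[0,0,-0.04],[0,0,-0.02],1],[[0,0,-0.04],[0,0,-0.02],1],[[0,0,0],[0,0,0],1]]' >/dev/null; python3 -c "
from h import *
st()"
```

```text
15.25 [ 0.6077 -0.2279  0.1333] yaw -46.1 J6 2.02 F [-0.4 -0.2  6.3] T [-0.24 -0.06  0.  ] w 0.13 60.5
```

```bash
python3 -m creep '[[[0,0,-0.04],[0,0,-0.015],1],[[0,0,-0.04],[0,0,-0.015],1],[[0,0,-0.04],[0,0,-0.015],1],[[0,0,-0.04],[0,0,-0.015],1],[[0,0,-0.04],[0,0,-0.015],1],[[0,0,-0.035],[0,0,-0.01],1],[[0,0,-0.015],[0,0,0],1],[[0,0,0],[0,0,0],1],[[0,0,0],[0,0,0],1],[[0,0,0],[0,0,0],1]]' >/dev/null; python3 -c "
from h import *
st()"
```

```text
16.08 [ 0.6069 -0.228   0.131 ] yaw -68.3 J6 2.4 F [-4.9 -1.4 10.4] T [-0.2   1.05  0.29] w 0.126 61.0
```

```bash
python3 -m creep '[[[0,0,0],[0,0,0],1],[[0,0,0],[0,0,0.08],-1],[[0,0,0],[0,0,0],-1],[[0,0,0],[0,0,0],-1],[[0,0,0],[0,0,0],-1],[[0,0,0],[0,0,0],-1],[[0,0,0],[0,0,0],-1],[[0,0,0],[0,0,0.5],-1],[[0,0,0],[0,0,1],-1],[[0,0,0],[0,0,1],-1]]' >/dev/null;  python3 -m creep '[[[0,0,0],[-0.7,0.3,0.3],-1],[[0,0,0],[-0.7,0.3,0.3],-1],[[0,0,0],[-0.7,0.3,0],-1],[[0,0,0],[-0.7,0.3,0],-1],[[0,0,0],[-0.7,0.3,0],-1],[[0,0,0],[-0.7,0.3,0],-1],[[0,0,0],[-0.7,0.3,0],-1],[[0,0,0],[-0.7,0.3,0],-1],[[0,0,0],[0,0,0],-1],[[0,0,0],[0,0,0],-1]]' >/dev/null; python3 -c "
from h import *
st()
for n in ('scene','top'):
    s=snap(n); P=cloud(s).reshape(-1,3)
    for c in ([.652,.148],[.606,-.2272]):
        q=P[(np.linalg.norm(P[:,:2]-c,axis=1)<.06)]
        a=q[abs(q[:,2]-.104)<.008]; b=q[abs(q[:,2]-.138)<.008]
        print(n,len(a),len(b),np.median(a[:,2]),np.median(b[:,2]) if len(b) else 0, cv2.minAreaRect((b[:,:2]*1000).astype(np.float32)) if len(b)>5 else 0)
    save(s['image'],f'pics/{n}3.png')
"
```

```text
17.75 [ 0.4384 -0.1553  0.2249] yaw -68.3 J6 2.42 F [-0.6 -0.2  0.2] T [-0.03 -0.04 -0.02] w 1.003 0.0
scene 908 169 0.10564801026847999 0.1393589511658148 ((651.8845825195312, 147.8977508544922), (12.189216613769531, 68.45762634277344), 44.52592849731445)
scene 969 168 0.10584010703667386 0.1398778310053438 ((605.3920288085938, -227.0754852294922), (70.44737243652344, 11.847339630126953), 22.18661880493164)
top 1023 215 0.1043502517774701 0.1379936818459665 ((652.2073974609375, 149.3750457763672), (13.08378791809082, 69.66696166992188), 44.71869659423828)
top 910 214 0.10371809762776467 0.13705192301229113 ((606.245849609375, -227.32720947265625), (69.48638916015625, 14.277688980102539), 21.86456871032715)
```

View pics/scene3.png

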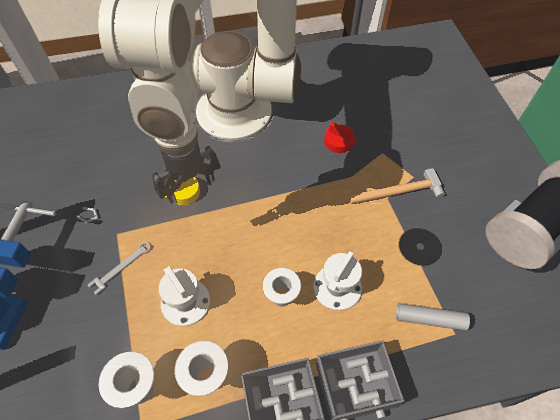

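Both caps are on their stubs, at pixels (342,270) and (178,285). Their tops read 104 mm and handles 138 mm, which puts both origins at 74 mm: fully home. The blank stands at (282,287), and the gripper is clear of everything.

```bash
python3 -c "
from plant import sign_off
print(sign_off())"
```

```text
the job is handed in; nothing more can be done
None
```

Lid A is home on stub 1 and lid B on stub 2, each turned about 70° clockwise with its origin measured at about 74 mm; both are released, the blank is still standing, and the job is handed in at about 18 s.

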